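# Shut the argon to one analyser at the gas valve box

## Robot

A 6-joint arm with a two-finger parallel gripper is mounted at the origin on the work surface. World frame = base frame: x ahead of the robot, y to its left, z up, the work surface at z = 0. Lengths are in m, angles in rad, forces in N, time in s.
With the tool pointing down it reaches from about 0.425 to 0.925 m from the base axis. Payload 12.5 kg.
Tool frame: the origin (TCP) lies midway between the tips of the shut fingers; the grasp point (between the pads) lies manip.pinch_z behind it (manip.pinch_z is the distance from the TCP to the grasp point, in m); z points along the fingers, y is the line along which they close (so a half turn about z gives the same grasp; the last joint's range is limited). The gripper opens to 85 mm and grips with 20 to 120 N. Pads are 22 mm wide; open, the fingers measure 114 mm over their backs; the gripper's body (76 mm by 85 mm) begins 54 mm behind the grasp point. The pads swing forward as they close: fully open they stand 13 mm farther back than shut.
Start: joints at [1.163, 0.491, 1.559, -0, 1.092, -0.106], TCP at [0.186, 0.597, 0.231] pointing down, gripper open.
Joint ranges: [-3.1, 3.1], [-0.84, 2.19], [0.05, 2.79], [-1.13, 4.28], [0.06, 2.93], [-2.69, 2.69]. Speed limits (rad/s): [2.22, 2.22, 2.79, 3.14, 3.14, 3.14].

## Interface

Orientations are given as a unit quaternion [w, x, y, z].
In Python, from bench import state, imaging, manip gives the robot as it stands.
- The arm moves only by the tool step_arm, never from a script. Its argument "motion" is a list of rows, each a list of 2 entries, a list of its own where there are three numbers: the shift along the tool's x, y, z in m, then the turn about the tool's z in rad. A call has 1 to 20 rows; each row is the pose to reach, as a shift and turn from the pose commanded when the call began, along the tool's axes at that moment; what a row does not reach only later rows make up. A row lasts 1/8 s, in which the tool goes at most 62.5 mm and 10.7 degrees, less where a joint would pass 70% of its speed; a pose out of reach is approached as far as the arm can. A call with a gripper value outside its range is refused whole. "claw" is the opening, from -1 (shut) to 1 (fully open), so that 0 is half open, set as the call begins (left out, the last holds). The fingers move at their own pace and stop on an object; "force" is the grip in N (left out, the last holds). Time passes only in rows, so rows that repeat a pose let the fingers close. It gives the time, the measured TCP pose, the force, the opening and the grip force at its end, in the units of the state.
- state(): the state, without advancing time (a new reading comes with each control period).
- imaging.get_image(name): name is "side" or "top"; returns the picture (384x512x3 uint8, red, green, blue); there is no depth.
- imaging.camera_info(name): a dict with "fx", "fy", "cx", "cy" (pixels), "rvec" (rotation vector, rad) and "tvec" (3), from world to camera coordinates, as OpenCV has them. Camera axes: x right, y down, z forward; pixel columns grow to the right and rows downward; lengths in m; the calibration is good to about 2 mm. A picture is of the moment at which its call begins. camera_info takes no time and is no camera call.
- manip.hand_in(): hands the job in; it is judged then, once.
The state is a dict: "time_s": time; "joints": joint angles; "qvel": joint speeds; "joint_efforts": joint torques, N m; "tool_pos": TCP position; "orientation": TCP orientation; "force": force on the tool from outside, world axes, zero at the start; "ft_torque": the same for the moment, N m; "gripper_width": finger opening in m; "grip_force": force on a finger pad.
Only numpy, scipy, OpenCV 4.12 (cv2) and the standard library are available. Lean on these libraries where they do the work, as an engineer would, in place of code of your own. Each camera call takes 0.05 s, during which the arm holds its last target. There are 200 camera calls.

## Task

The run on the near analyser is over, so shut off its argon: slide the cover of the grey gas valve box fully aside, to the left (as the robot sees it) over the closed half of the box, and then push the red valve handle round clockwise until it is fully shut, crosswise to its pipe. The blue handle feeds the second analyser, which is still running, so leave it fully open and leave the loose things about the box where they are. Do it all by pushing with the fingertips: do not grip or lift anything.

Things in the scene. Friction and masses are not known exactly. Their poses are not given: they have to be found in the camera images.
- valve_box: Fixed grey gas valve box, 190 (x) x 510 (y) x 118 mm high. Origin: centre of its underside, on the bench; x away from the robot, y left, yaw up to 0.2 rad. Right half: open well (y -251 to -8, x -91 to 91 mm inside, floor 10 mm up) with two ball valves, under the cover at first. Left half: closed, top 105 mm up, a stop bar at its end. 10 mm rails along front and back edges, top 118 mm up.
- cover (a joint): Sliding cover, a light grey 4 mm sheet, 176 (x) x 246 (y) mm, top face 112 mm above the bench, between the rails. Value in m: 0 = closed over the well; 0.246 = fully aside at its left stop, over the closed half. It starts at 0 to 0.03, moves along the box's +y as the value grows, stays where it is left and takes about 3 N to push.
- ridge (a point): Centre of the yellow finger ridge that stands up from the cover and moves with it: 100 mm long along the box's x, 15 mm thick along y with its rubber faces, from 112 to 136 mm above the bench. In the box's frame: x = 0, y = -41 mm + the cover's value, z = 124 mm. Pushing its right face to the left opens the cover.
- red_handle (a joint): Red handle of the marked valve, in the well. Value in rad: 0 = fully open, along its pipe, pointing to the robot (box's -x); pi/2 = fully shut at its stop, across the pipe, pointing left (box's +y). It grows clockwise seen from above, starts at 0 to 0.25, stays where it is left and takes about 4 N to push at 45 mm from the stem.
- red_stem (a point): Point on the red valve's upright turning axis at mid-height of the handle, 77 mm above the bench; in the box's frame x = 25 mm, y = -90 or -190 mm (the valves swap places). The brass body under the handle reaches 56 mm (stem boss 65 mm, r 9 mm) above the bench; a nut on the stem 84 mm. The point's axes are the box's.
- red_tip (a point): Outer end of the red handle, 71 mm from the stem axis at mid-height. The handle is a straight level bar 14 mm wide, from 70 to 84 mm above the bench, coloured from 11 mm to 71 mm from the stem axis.
- blue_handle (a joint): The other valve's handle, the same but blue: 0 = fully open (its start), pi/2 = shut. To be left open.
- blue_stem (a point): Point on the blue valve's turning axis, 77 mm above the bench, 100 mm to the left or right of the red one.
- plug: Loose brass blanking plug, 22 mm across, 18 mm high, standing on the well's floor. Origin: centre of its underside.
- vial: Loose amber glass vial with a white cap, 28 mm across, 70 mm high, standing close to the right end of the box. Origin: centre of its underside.
- spanner: Loose steel spanner, 170 mm long, 38 mm wide, 8 mm high, lying beside the left end of the box. Origin: centre of its underside; its length along its x.
- beaker: Loose clear beaker, 70 mm across the rim, 90 mm high, standing farther to the right. Origin: centre of its underside.
- reagent: Loose amber reagent bottle with a blue cap, 68 mm across, 150 mm high, standing to the left of the box. Origin: centre of its underside.

How it is judged:
By the outcome, as a careful person would: the job done as asked, in the order asked, and still so for the second after the job is handed in, with the robot touching nothing.
It also fails if it takes over 51 s, if anything falls off the work surface, if the arm or the gripper's body presses on something with over 40 N, if the wrist force passes 120 N, or if a joint passes its speed limit or range.

## Working session

There is one attempt and no reset: what is moved stays moved. The work goes in short steps, Python scripts to look and compute and a tool call to move; the robot and the scene stay as the last step left them, time stands still between calls to the robot, and variables do not carry over. Pictures are saved under pics/ and viewed, at most 10 in all, crops included, and the job is handed in when it is done.

Besides the shell and the picture viewer there is one more tool, called after "Request:" as a command line: name --argument value ..., lists and objects as JSON in quotes. step_arm: Moves the arm, as the interface text tells. Its arguments: {"type":"object","properties":{"motion":{"type":"array","items":{"type":"array"}},"claw":{"type":"number"},"force":{"type":"number"}},"required":["motion"]}

```bash
mkdir -p pics; python3 - <<'E'
from bench import state, imaging, manip
import cv2
s=state();print({k:s[k] for k in('time_s','tool_pos','orientation','gripper_width')},manip.pinch_z)
for n in('top','side'):
    print(n,imaging.camera_info(n)); cv2.imwrite(f'pics/{n}0.png',cv2.resize(imaging.get_image(n)[:,:,::-1],(800,600)))
E
```

```text
{'time_s': 0.0, 'tool_pos': array([0.18566282, 0.59654254, 0.23070045]), 'orientation': array([-1.52157476e-04,  1.50351682e-01,  9.88632405e-01, -5.62355833e-04]), 'gripper_width': 0.0858785257992787} 0.0187
top {'fx': 355.9858290821832, 'fy': 355.9858290821832, 'cx': 253.90175036670826, 'cy': 186.87516473341464, 'rvec': array([ 2.1272145 , -2.1586224 ,  0.08526311]), 'tvec': array([0.053984  , 0.54118372, 1.02025263])}
side {'fx': 464.1829737797956, 'fy': 464.1829737797956, 'cx': 262.2853050420514, 'cy': 184.75888865059872, 'rvec': array([ 2.30323979, -0.10588478,  0.024845  ]), 'tvec': array([-0.54141254,  0.13014829,  1.45420665])}
```

View pics/top0.png

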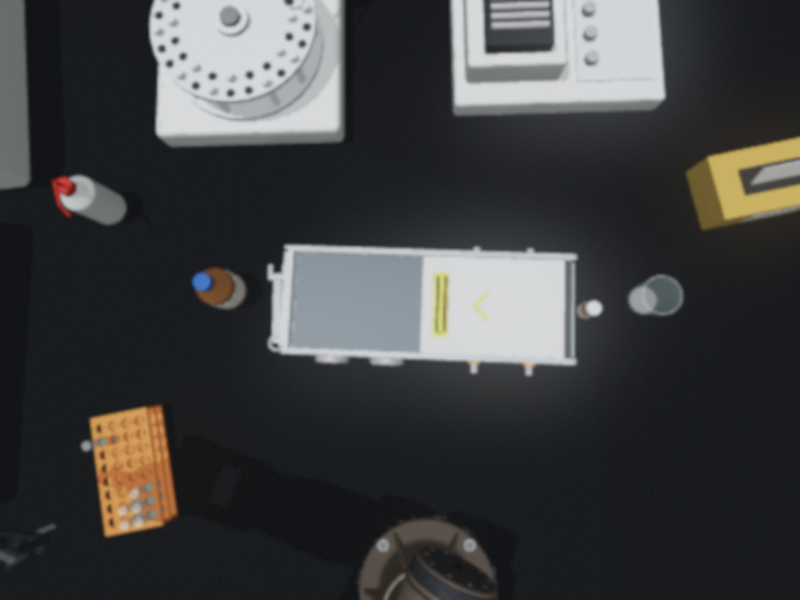

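View pics/side0.png

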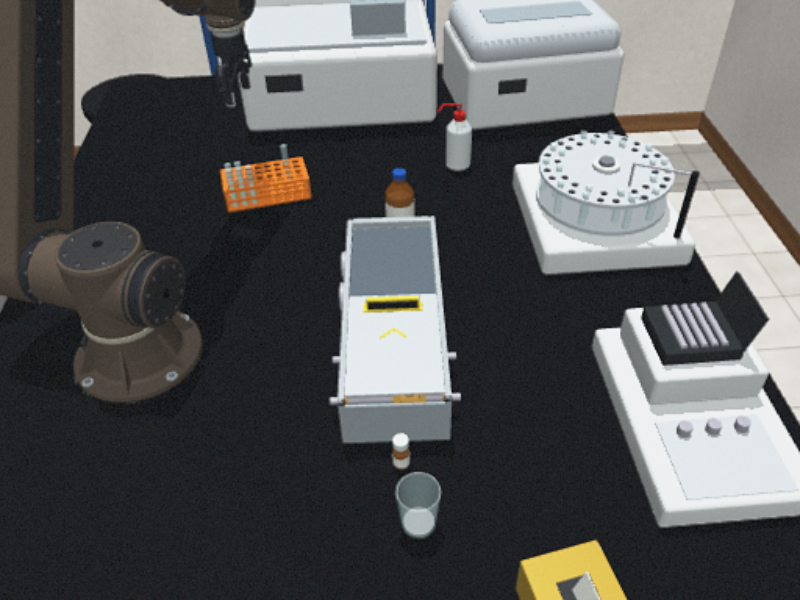

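The top view shows the box with rail ends near (285,246), (577,256), (577,362) and (281,353). The ridge is at (441,305), the vial at (592,309) and the reagent at (215,287). The side view shows the same layout, with nothing standing on the cover.

```bash
cat > h.py <<'E'
import numpy as np, cv2
from bench import state, imaging
def bp(n,uv,z,scale=1.5625):
    c=imaging.camera_info(n);R=cv2.Rodrigues(c['rvec'])[0];t=c['tvec']
    u,v=np.array(uv)/scale
    d=R.T@np.array([(u-c['cx'])/c['fx'],(v-c['cy'])/c['fy'],1]);o=-R.T@t
    return o+d*(z-o[2])/d[2]
def proj(n,P):
    c=imaging.camera_info(n);K=np.array([[c['fx'],0,c['cx']],[0,c['fy'],c['cy']],[0,0,1]])
    return cv2.projectPoints(np.array(P,float).reshape(-1,3),c['rvec'],c['tvec'],K,None)[0][:,0]
E
python3 - <<'E'
from h import *
for nm,uv,z in [('FL',(285,246),.118),('FR',(577,256),.118),('NR',(577,362),.118),('NL',(281,353),.118),('coverL top',(424,257),.112),('coverL bot',(421,353),.112),('cR',(566,310),.112),('vialcap',(594,308),.07)]: print(nm,bp('top',uv,z).round(4))
im=imaging.get_image('top').astype(int)
m=((im[...,0]-im[...,2]>60)&(im[...,1]-im[...,2]>50)).astype(np.uint8);m[:,:265]=0;m[:150]=0;m[240:]=0;m[:,295:]=0
ys,xs=np.nonzero(m);r=cv2.minAreaRect(np.c_[xs,ys].astype(np.float32));print(r)
b=cv2.boxPoints(r)
P=np.array([bp('top',p,.136,1) for p in b]);print(P.round(4),P.mean(0))
m=((im[...,0]-im[...,2]>60)&(im[...,1]-im[...,2]>50)).astype(np.uint8)
s=imaging.get_image('side').astype(int);m=((s[...,0]-s[...,2]>60)&(s[...,1]-s[...,2]>50)).astype(np.uint8);m[:,:225]=0;m[:,280:]=0;m[:185]=0;m[203:]=0
ys,xs=np.nonzero(m);r=cv2.minAreaRect(np.c_[xs,ys].astype(np.float32));print(r,bp('side',r[0],.13,1))
E
```

```text
FL [0.6171 0.2397 0.118 ]
FR [ 0.5892 -0.27    0.118 ]
NR [ 0.4074 -0.2609  0.118 ]
NL [0.4289 0.2446 0.118 ]
coverL top [ 0.5937 -0.0057  0.112 ]
coverL bot [0.4259 0.0025 0.112 ]
cR [ 0.4964 -0.2483  0.112 ]
vialcap [ 0.5026 -0.3093  0.07  ]
((281.0, 194.5), (39.0, 8.0), 90.0)
[[ 0.5606 -0.0199  0.136 ]
 [ 0.5602 -0.0412  0.136 ]
 [ 0.4564 -0.0388  0.136 ]
 [ 0.4567 -0.0178  0.136 ]] [ 0.50847241 -0.02943536  0.136     ]
((250.91134643554688, 194.0494842529297), (9.535608291625977, 36.235313415527344), 87.39744567871094) [ 0.50841265 -0.04264038  0.13      ]
```

Request:
step_arm --motion '[[[-0.04,-0.04,0],-0.03],[[-0.09,-0.08,0],-0.06],[[-0.14,-0.12,0],-0.09],[[-0.18,-0.16,0],-0.12],[[-0.22,-0.2,0],-0.15],[[-0.26,-0.23,0],-0.18],[[-0.307,-0.267,0],-0.2],[[-0.34,-0.32,0],-0.22],[[-0.38,-0.37,0],-0.254],[[-0.42,-0.43,0],-0.254],[[-0.46,-0.48,0],-0.254],[[-0.49,-0.53,0],-0.254],[[-0.512,-0.57,0],-0.254],[[-0.512,-0.57,0],-0.254],[[-0.512,-0.57,0],-0.254]]' --claw -1 --force 40

```text
time_s: 2.08
tool_pos: [0.5049, -0.0994, 0.2311]
orientation: [-0.0, 0.024, 1.0, 0.0]
force: [0.1, -0.4, -0.5]
gripper_width: 0.0001
grip_force: 0.0
```

Request:
step_arm --motion '[[[-0.008,0,0.05],0],[[-0.008,0,0.09],0],[[-0.008,0,0.109],0],[[-0.008,0.01,0.109],0],[[-0.008,0.025,0.109],0],[[-0.008,0.04,0.109],0],[[-0.008,0.055,0.109],0],[[-0.008,0.07,0.109],0],[[-0.008,0.07,0.109],0]]'

```text
time_s: 3.2
tool_pos: [0.5165, -0.0289, 0.1224]
orientation: [0.0, 0.023, 1.0, 0.0]
force: [0.4, 0.5, 0.5]
gripper_width: -0.0001
grip_force: 0.0
```

```bash
python3 - <<'E'
from h import *
s=state();print(s['time_s'],s['tool_pos'],s['force'])
a=imaging.get_image('top')[120:260,150:400,::-1];b=imaging.get_image('side')[120:300,180:320,::-1]
a=cv2.resize(a,None,fx=2,fy=2);b=cv2.resize(b,None,fx=2,fy=2)
o=np.zeros((360,790,3),np.uint8);o[:280,:500]=a;o[:360,510:790]=b;cv2.imwrite('pics/c1.png',o)
E
```

```text
3.2 [ 0.51650319 -0.02890322  0.12241409] [0.36659709 0.51560697 0.5233689 ]
```

View pics/c1.png

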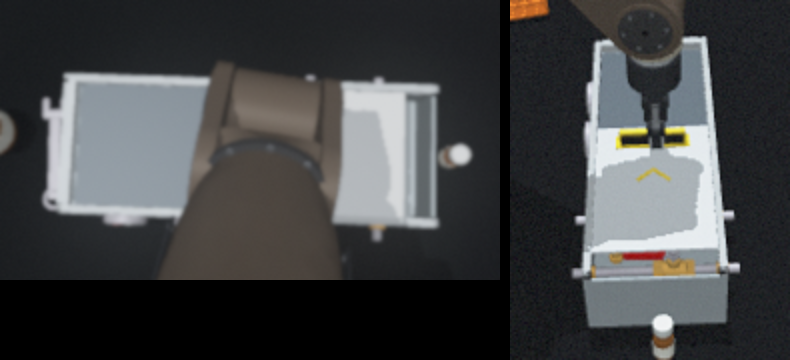

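The fingertips are on the ridge's right face. The cover's right edge has moved left by about 9 px, and something red shows at the right end of the well.

Request:
step_arm --motion '[[[0,0.01,0],0],[[0,0.025,0],0],[[0,0.04,0],0],[[0,0.055,0],0],[[0,0.07,0],0],[[0,0.085,0],0],[[0,0.1,0],0],[[0,0.115,0],0],[[0,0.13,0],0],[[0,0.145,0],0],[[0,0.16,0],0],[[0,0.17,0],0],[[0,0.175,0],0],[[0,0.175,0],0]]'

```text
time_s: 5.05
tool_pos: [0.5245, 0.145, 0.1221]
orientation: [-0.0, 0.024, 1.0, 0.0]
force: [0.8, -0.0, -0.4]
gripper_width: -0.0
grip_force: 0.0
```

```bash
python3 - <<'E'
from h import *
a=imaging.get_image('top')[120:260,150:400,::-1];b=imaging.get_image('side')[120:300,180:320,::-1]
a=cv2.resize(a,None,fx=2,fy=2);b=cv2.resize(b,None,fx=2,fy=2)
o=np.zeros((360,790,3),np.uint8);o[:280,:500]=a;o[:360,510:790]=b;cv2.imwrite('pics/c2.png',o)
E
```

```text
(no output)
```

View pics/c2.png

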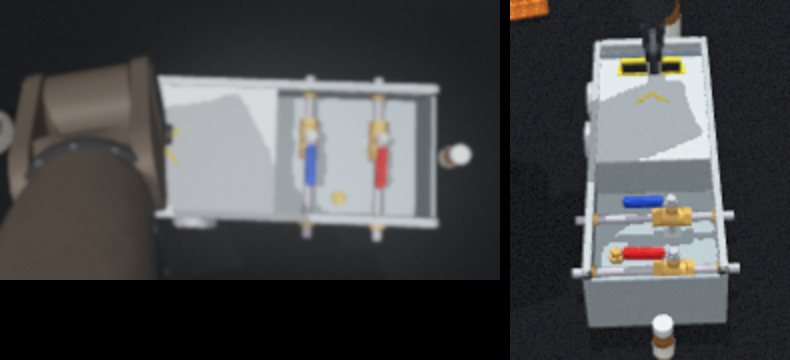

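The cover is nearly open. Blue is the left valve at y=-90 and red is the right one at y=-190, both pointing at the robot. The plug is at crop (338,198), near side between them.

Request:
step_arm --motion '[[[0,0.004,0],0],[[0,0.008,0],0],[[0,0.012,0],0],[[0,0.016,0],0],[[0,0.02,0],0],[[0,0.022,0],0],[[0,0.022,0],0]]'

```text
time_s: 6.02
tool_pos: [0.5261, 0.167, 0.1224]
orientation: [0.0, 0.024, 1.0, 0.0]
force: [-0.5, 0.3, -0.1]
gripper_width: 0.0
grip_force: 0.1
```

Request:
step_arm --motion '[[[0,0.002,0],0],[[0,0.004,0],0],[[0,0.006,0],0]]'

```text
time_s: 6.4
tool_pos: [0.5264, 0.1727, 0.1224]
orientation: [0.0, 0.024, 1.0, 0.0]
force: [-0.3, -2.5, -0.6]
gripper_width: -0.0001
grip_force: 1.2
```

Request:
step_arm --motion '[[[0,0.002,0],0],[[0,0.004,0],0],[[0,0.006,0],0]]'

```text
time_s: 6.78
tool_pos: [0.5265, 0.1772, 0.1222]
orientation: [-0.0, 0.023, 1.0, -0.001]
force: [1.1, -24.7, 3.1]
gripper_width: -0.0002
grip_force: 11.9
```

Request:
step_arm --motion '[[[0,-0.008,0],0],[[0,-0.02,0],0],[[0,-0.02,-0.03],0],[[0,-0.02,-0.08],0],[[0,-0.02,-0.08],0]]'

```text
time_s: 7.4
tool_pos: [0.5268, 0.1587, 0.2056]
orientation: [0.003, 0.024, 1.0, 0.001]
force: [-1.0, -0.1, -0.4]
gripper_width: 0.0001
grip_force: 0.0
```

```bash
python3 - <<'E'
from h import *
s=state();print(s['tool_pos'],s['force'])
A=imaging.get_image('top');a=A[120:260,150:400,::-1];B=imaging.get_image('side');b=B[120:300,180:320,::-1]
a=cv2.resize(a,None,fx=2,fy=2);b=cv2.resize(b,None,fx=2,fy=2)
o=np.zeros((360,790,3),np.uint8);o[:280,:500]=a;o[:360,510:790]=b;cv2.imwrite('pics/c3.png',o)
A=A.astype(int);B=B.astype(int)
for n,I in(('top',A),('side',B)):
  for nm,k,l in(('red',0,2),('blue',2,0)):
    m=(I[...,k]-I[...,l]>70)&(abs(I[...,1]-I[...,l])<60)
    if n=='top': m[:170]=0;m[225:]=0;m[:,295:]&=True;m[:,:295]=0;m[:,350:]=0
    else: m[:210]=0;m[255:]=0;m[:,:220]=0;m[:,285:]=0
    ys,xs=np.nonzero(m);r=cv2.minAreaRect(np.c_[xs,ys].astype(np.float32));b=cv2.boxPoints(r)
    e=sorted([(np.linalg.norm(b[i]-b[(i+1)%4]),tuple((b[i]+b[(i+1)%4])/2)) for i in range(4)])[:2]
    print(n,nm,len(xs),[bp(n,p[1],.084 if n=='top' else .08,1).round(4) for p in e])
# box corner check
o0=np.array([.5107,-.0116]);t=-.048;R=np.array([[np.cos(t),-np.sin(t)],[np.sin(t),np.cos(t)]])
print(proj('top',[[*(o0+R@[.025,y]),.084] for y in(-.09,-.19)]),proj('side',[[*(o0+R@[.025,y]),.084] for y in(-.09,-.19)]))
E
```

```text
[0.52679955 0.15866757 0.20556395] [-0.99279461 -0.14355595 -0.42864952]
top red 178 [array([ 0.4968, -0.0867,  0.084 ]), array([ 0.4951, -0.2   ,  0.084 ])]
top blue 89 [array([ 0.5162, -0.0984,  0.084 ]), array([ 0.4633, -0.0968,  0.084 ])]
side red 228 [array([ 0.4147, -0.1625,  0.08  ]), array([ 0.5904, -0.1799,  0.08  ])]
side blue 118 [array([ 0.4596, -0.0973,  0.08  ]), array([ 0.5176, -0.1031,  0.08  ])]
[[306.38899936 187.59220262]
 [342.47941346 188.70306821]] [[260.67032713 219.11000055]
 [261.91295178 245.47897194]]
```

View pics/c3.png

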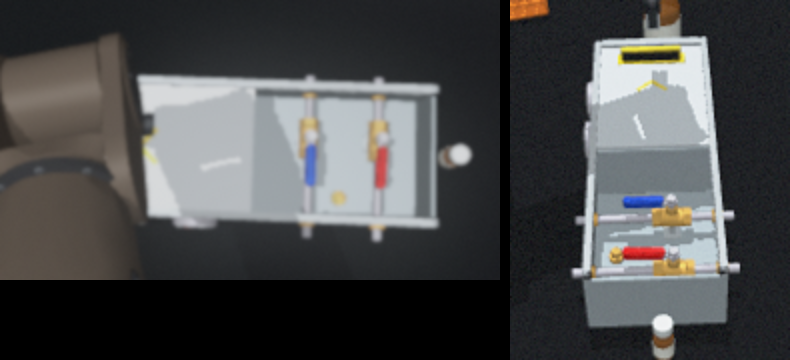

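Red and blue stems match the predicted pixels, and the red handle points straight at the robot, close to 0 rad. The cover is aside. Next I go down on the right of the red handle.

Request:
step_arm --motion '[[[0.007,-0.06,0],0],[[0.014,-0.12,0],0],[[0.02,-0.18,0],0],[[0.024,-0.24,0],0],[[0.028,-0.3,0],0],[[0.028,-0.36,0],0],[[0.028,-0.399,0],0],[[0.028,-0.399,0],0],[[0.028,-0.399,0.05],0],[[0.028,-0.399,0.09],0],[[0.028,-0.399,0.12],0],[[0.028,-0.399,0.1355],0],[[0.028,-0.399,0.1355],0]]'

```text
time_s: 9.12
tool_pos: [0.4782, -0.2378, 0.066]
orientation: [-0.001, 0.024, 1.0, 0.001]
force: [0.3, 0.1, 0.6]
gripper_width: 0.0001
grip_force: 0.0
```

```bash
python3 - <<'E'
from h import *
s=state();print(s['tool_pos'],s['joints'].round(2),s['force'])
o0=np.array([.5107,-.0116]);t=-.048;R=np.array([[np.cos(t),-np.sin(t)],[np.sin(t),np.cos(t)]])
print('box',R.T@(s['tool_pos'][:2]-o0))
r=.045;p0=s['tool_pos'][:2]
q=s['orientation'];a=2*np.arctan2(q[2],q[1]);tx=np.array([np.cos(a),np.sin(a)]);ty=np.array([np.sin(a),-np.cos(a)]);print(tx,ty)
for th in np.arange(0,1.66,.1):
    d=np.array([-np.cos(th),np.sin(th)]);n=np.array([np.sin(th),np.cos(th)])
    p=o0+R@(np.array([.025,-.19])+r*d-.015*n)-p0
    print(round(th,1),(p@tx).round(4),(p@ty).round(4))
cv2.imwrite('pics/c4.png',cv2.resize(imaging.get_image('side')[200:300,200:320,::-1],None,fx=5,fy=5))
E
```

```text
[ 0.47822894 -0.23778589  0.06597856] [-0.59  0.6   1.93  0.    0.61 -2.11] [0.25070831 0.13810007 0.56696557]
box [-0.0215809  -0.22748339]
[-0.9988801   0.04731324] [0.04731324 0.9988801 ]
0.0 -0.0016 0.0225
0.1 -0.0003 0.0271
0.2 0.0005 0.0317
0.3 0.0008 0.0365
0.4 0.0007 0.0412
0.5 0.0001 0.0459
0.6 -0.001 0.0505
0.7 -0.0025 0.055
0.8 -0.0045 0.0593
0.9 -0.0069 0.0634
1.0 -0.0097 0.0672
1.1 -0.0128 0.0708
1.2 -0.0163 0.074
1.3 -0.0201 0.0768
1.4 -0.0242 0.0793
1.5 -0.0285 0.0813
1.6 -0.033 0.0829
```

View pics/c4.png

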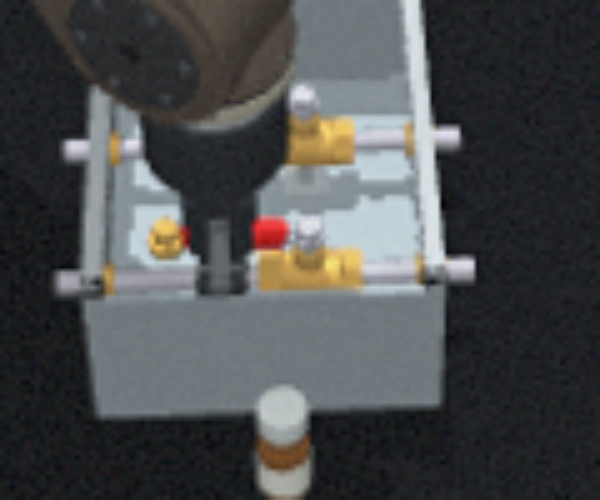

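The shut fingers are in the well to the right of the red handle, at crop (218,260), clear of the plug at (165,240). Next is the arc push, turning the tool with the handle.

Request:
step_arm --motion '[[[-0.001,0.01,-0.003],0],[[-0.002,0.022,-0.003],0],[[0,0.027,-0.003],0.1],[[0.0005,0.032,-0.003],0.2],[[0.001,0.0365,-0.003],0.3],[[0.0005,0.041,-0.003],0.4],[[0,0.046,-0.003],0.5],[[-0.001,0.0505,-0.003],0.6],[[-0.0025,0.055,-0.003],0.7],[[-0.0045,0.059,-0.003],0.8],[[-0.007,0.0635,-0.003],0.9],[[-0.01,0.067,-0.003],1.0],[[-0.013,0.071,-0.003],1.1],[[-0.016,0.074,-0.003],1.2],[[-0.02,0.077,-0.003],1.3],[[-0.024,0.079,-0.003],1.4],[[-0.024,0.079,-0.003],1.4]]'

```text
time_s: 11.3
tool_pos: [0.5055, -0.1591, 0.0703]
orientation: [-0.001, 0.663, 0.749, -0.0]
force: [-4.3, 4.0, 3.3]
gripper_width: -0.0001
grip_force: 2.7
```

```bash
python3 - <<'E'
from h import *
s=state();print(s['tool_pos'],s['orientation'],s['force'])
cv2.imwrite('pics/c5.png',cv2.resize(np.hstack([imaging.get_image('side')[200:300,200:320,::-1],imaging.get_image('top')[150:250,270:390,::-1]]),None,fx=3.3,fy=3.3))
E
```

```text
[ 0.5055067  -0.159142    0.07033265] [-9.35252460e-04  6.62515389e-01  7.49047704e-01 -1.46846959e-04] [-4.32133341  3.97488248  3.33143701]
```

View pics/c5.png

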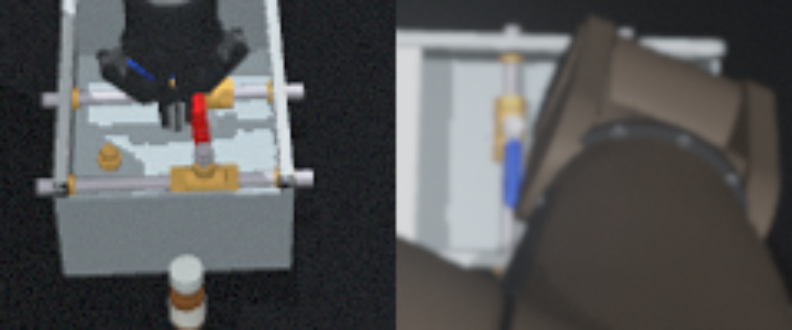

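The handle is at about 1.4 rad and blue is untouched. Now the last part, up to the stop.

Request:
step_arm --motion '[[[0.001,0.003,0],0.07],[[0.0015,0.006,0],0.13],[[0.002,0.008,0],0.17],[[0.002,0.009,0],0.17],[[0.002,0.01,0],0.17]]'

```text
time_s: 12.02
tool_pos: [0.5102, -0.1559, 0.0699]
orientation: [-0.005, 0.723, 0.691, -0.003]
force: [-32.9, -8.4, 17.9]
gripper_width: 0.0001
grip_force: 19.1
```

Request:
step_arm --motion '[[[0,-0.01,0],0],[[0,-0.025,0],0],[[0,-0.025,-0.04],0],[[0,-0.025,-0.09],0],[[0,-0.025,-0.14],0],[[0.05,-0.025,-0.15],0],[[0.1,-0.025,-0.15],0],[[0.15,-0.025,-0.15],0],[[0.2,-0.025,-0.15],0],[[0.25,-0.025,-0.15],0],[[0.3,-0.025,-0.15],0],[[0.33,-0.025,-0.15],0],[[0.33,-0.025,-0.15],0]]'

```text
time_s: 13.65
tool_pos: [0.5058, 0.175, 0.2198]
orientation: [0.0, 0.722, 0.691, 0.0]
force: [-0.2, -0.6, -0.3]
gripper_width: -0.0002
grip_force: 0.0
```

```bash
python3 - <<'E'
from h import *
s=state();print(s['tool_pos'],s['force'])
A=imaging.get_image('top');B=imaging.get_image('side')
a=cv2.resize(A[120:260,150:400,::-1],None,fx=2,fy=2);b=cv2.resize(B[120:300,180:320,::-1],None,fx=2,fy=2)
o=np.zeros((360,790,3),np.uint8);o[:280,:500]=a;o[:360,510:790]=b;cv2.imwrite('pics/c6.png',o)
o0=np.array([.5107,-.0116]);t=-.048;R=np.array([[np.cos(t),-np.sin(t)],[np.sin(t),np.cos(t)]])
A=A.astype(int)
m=(A[...,0]-A[...,2]>70)&(abs(A[...,1]-A[...,2])<60);m[:170]=0;m[225:]=0;m[:,300:]&=True;m[:,:300]=0;m[:,360:]=0
ys,xs=np.nonzero(m);P=np.array([R.T@(bp('top',(x,y),.084,1)[:2]-o0) for x,y in zip(xs,ys)]);print(len(P),P.min(0),P.max(0),np.polyfit(P[:,1],P[:,0],1))
for v in(.236,.246): print(v,proj('top',[[*(o0+R@[x,-.254+.0+v]),.112] for x in(-.08,.08)]),proj('side',[[*(o0+R@[0,-.041+v]),.136]]))
E
```

```text
[0.50575287 0.17504391 0.21979555] [-0.18577819 -0.56840517 -0.33726244]
177 [-0.06414896 -0.18858582] [ 0.04651895 -0.07479905] [0.04226876 0.0273369 ]
0.236 [[279.91634198 224.28794389]
 [281.49852428 165.71316595]] [[249.81805776 145.62486454]]
0.246 [[276.19798089 224.15686006]
 [277.84973186 165.61004055]] [[249.76719694 143.78685401]]
```

View pics/c6.png

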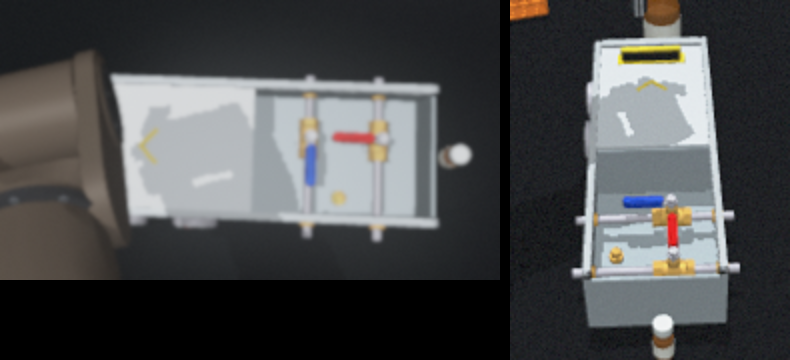

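The cover's right edge is at 277 px, which matches 0.246. Red lies across its pipe, blue still points at the robot, and the plug has not moved. One more numeric check of the red angle.

```bash
python3 - <<'E'
from h import *
A=np.mean([imaging.get_image('top').astype(float) for _ in range(4)],0)
o0=np.array([.5107,-.0116]);t=-.048;R=np.array([[np.cos(t),-np.sin(t)],[np.sin(t),np.cos(t)]])
for k,l,x0,x1,y0,y1 in((0,2,314,338,180,198),(2,0,300,312,188,216)):
    w=np.clip(A[...,k]-A[...,1]-30,0,None);M=np.zeros_like(w);M[y0:y1,x0:x1]=1;w*=M
    ys,xs=np.nonzero(w);W=w[ys,xs];P=np.array([R.T@(bp('top',(x,y),.084,1)[:2]-o0) for x,y in zip(xs,ys)])
    c=np.average(P,axis=0,weights=W);d=np.linalg.eigh(np.cov(P.T,aweights=W))[1][:,1]
    print(len(P),c.round(4),d.round(3),P.min(0).round(3),P.max(0).round(3))
E
```

```text
126 [ 0.0246 -0.1473] [0.008 1.   ] [ 0.015 -0.175] [ 0.035 -0.117]
112 [-0.0163 -0.0866] [-1.     0.011] [-0.043 -0.093] [ 0.013 -0.078]
```

Red lies within 0.01 rad of fully crosswise and blue within about 0.01 rad of open. Nothing is touching, so I'm handing in.

```bash
python3 -c "
from bench import manip
print(manip.hand_in())"
```

```text
the job is handed in; nothing more can be done
None
```

The job is handed in: the cover is fully aside at its left stop, the red handle is fully shut against its stop, and the blue handle is still open. In the last pictures the plug and vial stand where they were; I did not check the spanner, beaker or reagent at the end, but the arm did not go near them.

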